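# Rock the tight bobbin spindle out of its stand

### The arm

A 7-joint arm with a two-finger parallel gripper is mounted at the origin on the work surface; the furniture and walls round the work are solid. World frame = base frame: x ahead of the robot, y to its left, z up, the work surface at z = 0. Lengths are in mm, angles in rad, forces in N, time in s.
With the tool pointing down it reaches from about 425 to 825 mm from the base axis. Payload 3.6 kg.
Tool frame: the origin (TCP) lies midway between the tips of the shut fingers; the grasp point (between the pads) lies 19 mm behind it; z points along the fingers, y is the line along which they close (so a half turn about z gives the same grasp; the last joint's range is limited). The gripper opens to 93 mm and grips with 3 to 60 N. Pads are 15 mm wide; open, the fingers measure 128 mm over their backs; the gripper's body (75 mm by 188 mm) begins 65 mm behind the grasp point.
Start: joints at [-0.026, 0.615, -0.013, 1.423, 0.008, 1.103, -0.04], TCP at [649.971, 0.024, 218.64] pointing down, gripper open.
Joint ranges: [-3.12, 3.12], [-0.3, 2.06], [-1.34, 1.32], [0.26, 2.42], [-1.36, 4.5], [0.01, 1.98], [-2.84, 2.84]. Speed limits (rad/s): [2.79, 2.79, 3.14, 3.14, 3.14, 3.14, 3.14].

### API

Orientations are given as [roll, pitch, yaw] about the fixed x, y, z axes, in that order (R = Rz(yaw) Ry(pitch) Rx(roll)).
In Python, from workcell import manip gives the robot as it stands.
- The arm moves only by the tool drive_tool, never from a script. Its argument "motion" is a list of rows, each a list of 3 entries, a list of its own where there are three numbers: the shift along the tool's x, y, z in mm, then the turn, a rotation vector about the tool's x, y, z in degrees, then the opening, from 0 (shut) to 1 (fully open). In form: [[[dx, dy, dz], [ax, ay, az], gripper], ...]. A call has 1 to 20 rows; each row is the pose to reach, as a shift and turn from the pose commanded when the call began, along the tool's axes at that moment; what a row does not reach only later rows make up. A row lasts 1/12 s, in which the tool goes at most 41.7 mm and 7.16 degrees, less where a joint would pass 70% of its speed; a pose out of reach is approached as far as the arm can. A call with a gripper value outside its range is refused whole. The fingers move at their own pace and stop on an object; the grip force is fixed at half the most. Time passes only in rows, so rows that repeat a pose let the fingers close. It gives the time, the measured TCP pose, the force, the opening and the grip force at its end, in the units of the state.
- manip.get_obs(): the state, without advancing time (a new reading comes with each control period).
- manip.get_image(name): name is "scene" or "side" or "wrist"; returns a dict with "frame" (384x512x3 uint8, red, green, blue), "z_map" (384x512 float32, mm along the optical axis (not along the pixel's ray), 0 where there is no reading), "fx", "fy", "cx", "cy" (pixels), "pose" (4x4, takes a point from camera to world coordinates). Camera axes: x right, y down, z forward; pixel columns grow to the right and rows downward; lengths in mm; the calibration is good to about 2 mm. A picture is of the moment at which its call begins.
- manip.job_done(): hands the job in; it is judged then, once.
Trained networks look in the newest picture that a camera, given by its name, has taken for a name from the list of things; names that differ only in an ending like _2 or _b are one class to them, and where a whole thing is asked for, a point or a joint stands for the part that bears it (a point fixed in the world has none). Each returns a list of dicts, best first, with "conf" (0 to 1); they miss things now and then, are a little off and sometimes report something else, mostly with a low value. They report only what shows in the picture. A call takes as long as a camera call. They do not tell look-alikes from the thing itself.
- manip.outline_of(camera, thing): "pixels" (384x512 bool, what is visible of it) and "box" ([left, top, right, bottom] in pixels, round what is visible of it).
- manip.mark_of(camera, thing): "uv" ([column, row] in pixels: a listed point, or the origin of a listed thing).
The state is a dict: "t": time; "q": joint angles; "joint_velocities": joint speeds; "joint_efforts": joint torques, N m; "ee_pos": TCP position; "tcp_rot": TCP orientation; "ft_force": force on the tool from outside, world axes, zero at the start; "moment": the same for the moment, N m; "gripper_width": opening from 0.0 (shut) to 1.0 (fully open); "grip_force": force on a finger pad.
Only numpy, scipy, OpenCV 4.12 (cv2) and the standard library are available. Lean on these libraries where they do the work, as an engineer would, in place of code of your own. Each camera call takes 0.05 s, during which the arm holds its last target. There are 200 camera calls.

### The job

Change-over of the thread stand: slide the wound bobbin up off the spindle and leave it standing flat on the granite slab. Then take the bare spindle by its rod and rock it left and right between the two stiff steel cheeks of its stand until it has pushed both far enough apart to come free; do not push on the stand or its cheeks with the gripper. Lift the spindle and finish while holding it upright just clear above the stand (a few centimetres), still gripped, with the other things on the bench left where they are.

Things in the scene. Friction and masses are not known exactly. Their poses are not given: they have to be found in the camera images.
- stand: Wooden block 80 mm (its x) by 136 mm (its y), fixed to the bench; origin at the centre of its underside, z up; its yaw varies by 0.45 rad either way. In the middle a pocket with floor 6 mm above the bench holds the spindle's foot. Wood is 27.5 mm high, steel rails 37.5 mm, the two steel cheeks 46 mm (highest). The cheeks overlap the foot, so a straight pull does not free it.
- cheek_left (a joint): How far (m) the steel cheek on the stand's +y side has slid outward (+y). Inner face 28 to 46 mm above the bench, 7 mm from the stand's middle at 0. Starts at 0 to 0.001, end stop 0.012. Slides stiffly (about 7 N), no spring: it stays where it is pushed. The foot passes the cheeks when both read about 0.007 or more.
- cheek_right (a joint): The same for the cheek on the stand's -y side, which slides outward to -y. Same values.
- spindle_grip (a point): Point on the axis of the steel spindle's round rod (14 mm diameter, free length 63 mm), where to grip it: 95 mm above the foot's underside, 101 mm above the bench when seated; z runs up the rod, x along the stand's x. Spindle 119 mm tall, 0.25 kg. Leaning it 0.33 rad (19 degrees) toward the stand's +y or -y pushes that side's cheek 8 to 9 mm out; at 0.4 rad it is at its end stop.
- spindle_foot (a point): Centre of the underside of the spindle's foot, 6 mm above the bench when seated. Foot 34 mm (x) by 26 mm (y), 16 mm high, round below: it rocks left and right about a line along the stand's x, 13 mm above this point. Side play 1 mm, rise under the cheeks 6 mm. Above the foot a neck 28 mm (x) by 12 mm (y), then a collar of 34 mm diameter, 52 to 56 mm up, then the rod.
- bobbin_mid (a point): Centre (half-way up) of the wound bobbin: 40 mm tall, two wooden flanges 54 mm in diameter and 5 mm thick, pale thread between, bore 20 mm all through, 0.08 kg; z is its axis. At the start it sits on the spindle's collar, centre 82 mm above the bench; the rod stands up through it to 125 mm. Raising it 65 mm clears the rod. Grasp it across its flanges.
- granite_slab: Grey granite slab 92 mm (its x) by 135 mm (its y), 26 mm thick, lying loose on the bench, 0.88 kg; origin at the centre of its underside.
- cork_block: Cork sanding block 56 x 96 x 28 mm, a bystander; origin at the centre of its underside.
- beeswax: Round cake of beeswax 55 mm in diameter, 21 mm high, a bystander; origin at the centre of its underside.
Things that resemble listed ones, but are neither listed nor needed, are in the scene too. What is shaped like the part that bears bobbin_mid but blue or pink is not meant.

How it is judged:
By the outcome, as a careful person would: the job done as asked, in the order asked, and still so for the second after the job is handed in, while the arm keeps its last pose, push and grip.
It also fails if it takes over 67 s, if anything falls off the work surface, if the arm or the gripper's body presses on something with over 40 N, if the wrist force passes 120 N, or if a joint passes its speed limit or range.

## Working session

There is one attempt and no reset: what is moved stays moved. The work goes in short steps, Python scripts to look and compute and a tool call to move; the robot and the scene stay as the last step left them, time stands still between calls to the robot, and variables do not carry over. Pictures are saved under pics/ and viewed, at most 10 in all, crops included, and the job is handed in when it is done.

Besides the shell and the picture viewer there is one more tool, called after ">>>" as name([rows], argument=value, ...), one row to a line, values as JSON. drive_tool: Moves the arm, as the interface text tells. Its arguments: {"type":"object","properties":{"motion":{"type":"array","items":{"type":"array"}}},"required":["motion"]}

```bash
mkdir -p pics; cat > h.py <<'E'
import numpy as np, cv2
from workcell import manip
def img(n): return manip.get_image(n)
def save(im,f): cv2.imwrite('pics/'+f,im['frame'][:,:,::-1])
def pt(im,u,v,z):
    p=np.array([(u-im['cx'])/im['fx']*z,(v-im['cy'])/im['fy']*z,z,1.]); return (im['pose']@p)[:3]
def cloud(im,mask=None):
    z=im['z_map']; v,u=np.nonzero((z>0)&(mask if mask is not None else True)); d=z[v,u]
    p=np.stack([(u-im['cx'])/im['fx']*d,(v-im['cy'])/im['fy']*d,d,np.ones_like(d)])
    return (im['pose']@p)[:3].T
def onplane(im,u,v,zw):
    o=im['pose'][:3,3]; r=pt(im,u,v,1.)-o; return o+r*(zw-o[2])/r[2]
E
python3 - <<'E'
from h import *
a=img('scene');b=img('side');w=img('wrist')
cv2.imwrite('pics/a.png',np.hstack([cv2.resize(a['frame'],(400,300)),cv2.resize(b['frame'],(400,300))])[:,:,::-1])
save(a,'scene.png')
for c,im in(('scene',a),('side',b)):
  for t in ['stand','bobbin_mid','granite_slab','cork_block','beeswax','spindle_grip']:
    for o in manip.outline_of(c,t):
        p=cloud(im,o['pixels']); print(c,t,round(o['conf'],2),np.round(o['box']), np.median(p,0).round(),p[:,2].max().round(),(p.max(0)-p.min(0)).round())
print(manip.get_obs())
E
```

```text
scene stand 0.8 [205. 201. 272. 245.] [580. 100.  29.] 69.0 [149. 166.  69.]
scene bobbin_mid 0.95 [288. 196. 309. 226.] [517. -45.  34.] 44.0 [73. 55. 42.]
scene bobbin_mid 0.89 [224. 185. 249. 217.] [591.  86.  87.] 107.0 [151. 130. 107.]
scene bobbin_mid 0.67 [263. 184. 288. 206.] [615. -56.  31.] 45.0 [51. 70. 44.]
scene bobbin_mid 0.64 [255. 233. 282. 262.] [479.  95.  35.] 44.0 [91. 85. 44.]
scene granite_slab 0.57 [318. 168. 376. 208.] [ 523. -224.   27.] 31.0 [138. 189.  30.]
scene cork_block 0.83 [207. 179. 245. 203.] [729.  45.  29.] 34.0 [55. 94. 32.]
scene beeswax 0.77 [205. 284. 234. 316.] [435. 254.  21.] 25.0 [54. 63. 25.]
scene spindle_grip 0.5 [233. 184. 243. 223.] [596.  81. 105.] 128.0 [144. 101. 101.]
side bobbin_mid 0.95 [229. 194. 252. 216.] [591.  92.  89.] 105.0 [51. 50. 40.]
side bobbin_mid 0.9 [252. 197. 267. 216.] [618. -50.  27.] 43.0 [62. 97. 44.]
side bobbin_mid 0.74 [280. 201. 300. 228.] [522. -42.  23.] 43.0 [ 97. 140.  46.]
side bobbin_mid 0.71 [267. 229. 285. 252.] [481. 103.  31.] 43.0 [ 90. 115.  43.]
side granite_slab 0.86 [293. 180. 335. 204.] [ 
[... 383 characters left out ...]
': array([-0.02648605,  0.61488179, -0.01259357,  1.42342157,  0.00810685,
        1.10336919, -0.04041342]), 'joint_velocities': array([ 0.00015851, -0.00027355, -0.00132051, -0.00179299,  0.00063595,
       -0.00150247,  0.0003025 ]), 'joint_efforts': array([-4.31448480e-04, -4.58728409e+01,  2.08572471e-01, -1.66011626e+01,
       -6.10595522e-02,  1.32708813e-02,  3.40980432e-05]), 'ee_pos': array([6.49970744e+02, 9.44602065e-03, 2.18644900e+02]), 'tcp_rot': array([-3.14156236e+00, -2.63093768e-05,  1.57080923e+00]), 'ft_force': array([ 1.29548201, -0.347966  ,  0.3416485 ]), 'moment': array([-0.02977068, -0.00801714,  0.03451614]), 'grip_force': 0.0, 'gripper_width': 0.9975781416640223}
```

View pics/a.png

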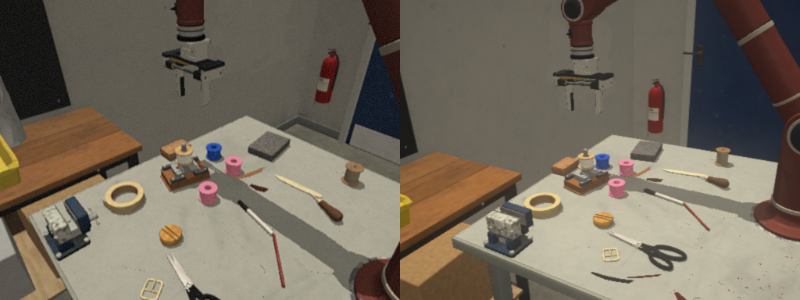

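View pics/scene.png

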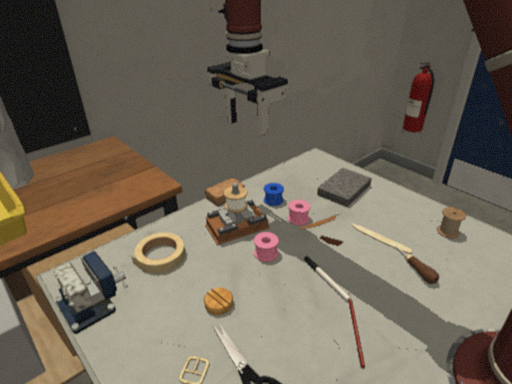

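Candidates for the wound bobbin in the scene picture:
- Pale bobbin on the spindle at (236,200).
- Pink bobbins at (299,212) and (265,247).
- Blue bobbin at (273,194).
- Brown spool at (452,220).

I choose the pale one on the stand. The slab is at (345,186), the cork at (225,190) and the beeswax at (218,300). Next I move over the stand for a close check.

>>> drive_tool([
  [[20, -15, -15], [0, 0, 0], 1],
  [[40, -35, -30], [0, 0, 0], 1],
  [[60, -55, -40], [0, 0, 0], 1],
  [[80, -56, -40], [0, 0, 0], 1],
  [[80, -56, -40], [0, 0, 0], 1],
  [[80, -56, -40], [0, 0, 0], 1],
])

```text
t: 1.25
ee_pos: [593.9, 81.1, 258.9]
tcp_rot: [3.141, -0.0, 1.574]
ft_force: [0.4, -1.1, 0.3]
gripper_width: 1.001
grip_force: 0.0
```

```bash
python3 - <<'E'
from h import *
w=img('wrist');save(w,'w1.png')
print(w['pose'].round(2),w['fx'])
for t in ['stand','bobbin_mid','cheek_left','cheek_right','spindle_grip']:
    for o in manip.outline_of('wrist',t):
        p=cloud(w,o['pixels']); print(t,round(o['conf'],2),np.round(o['box']), np.median(p,0).round(1),p.min(0).round(),p.max(0).round())
    for o in manip.mark_of('wrist',t)[:2]:
        z={'stand':0,'bobbin_mid':82,'spindle_grip':101}.get(t,40)
        print('  mark',round(o['conf'],2),o['uv'],onplane(w,*o['uv'],z).round(1))
E
```

```text
[[ 1.0000e+00  0.0000e+00  0.0000e+00  5.9353e+02]
 [ 0.0000e+00 -9.7000e-01 -2.4000e-01  1.4763e+02]
 [ 0.0000e+00  2.4000e-01 -9.7000e-01  4.2574e+02]
 [ 0.0000e+00  0.0000e+00  0.0000e+00  1.0000e+00]] 290.72247357552266
stand 0.86 [227. 110. 304. 214.] [603.1 104.6  29.4] [552.  -4.  -1.] [657. 152. 104.]
  mark 0.68 [265.9, 164.5] [608.6  73.4   0. ]
bobbin_mid 0.97 [193. 230. 230. 253.] [529.9 -39.8  38.9] [502. -66.  -0.] [554. -29.  43.]
bobbin_mid 0.87 [260. 233. 292. 256.] [624.7 -46.2  22.6] [601. -71.   1.] [653. -38.  43.]
bobbin_mid 0.84 [242. 150. 286. 200.] [602.   80.4 102.5] [575.  50.  28.] [629. 103. 123.]
bobbin_mid 0.6 [158. 139. 204. 180.] [490.1  89.   40.2] [448.  52.  -1.] [515. 114.  43.]
  mark 0.97 [180.2, 162.1] [503.3  90.4  82. ]
  mark 0.92 [262.6, 174.9] [601.9  75.   82. ]
cheek_left 0.72 [245. 139. 289. 163.] [608.1 104.7  45.7] [581.  86.  28.] [637. 117.  50.]Traceback (most recent call last):
  File "<stdin>", line 7, in <module>
ValueError: it knows: beeswax, bobbin_mid, cork_block, granite_slab, spindle_foot, spindle_grip, stand
```

View pics/w1.png

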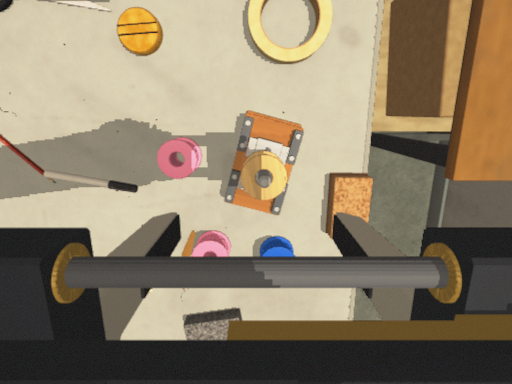

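The wrist view shows the pale bobbin on the rod at (264,178), on the stand between the dark rails. The pinks are at (178,158) and (210,247), the blue at (277,247) and the slab at (213,325). The choice is confirmed, so now the stand's yaw.

```bash
cat > m.py <<'E'
from h import *
def circ(p):
    q=p[:,:2]; (c,r)=cv2.minEnclosingCircle(q.astype(np.float32)); return np.round(c,1),round(r,1)
E
python3 - <<'E'
from m import *
w=img('wrist')
p=cloud(w); d=np.hypot(p[:,0]-600,p[:,1]-80)
s=p[(d<85)&(p[:,2]>18)&(p[:,2]<41)&(p[:,0]>545)]
print('stand rect',cv2.minAreaRect(s[:,:2].astype(np.float32)))
for lo,hi in ((23,31),(33,41)):
    k=s[(s[:,2]>lo)&(s[:,2]<hi)];print(lo,len(k),cv2.minAreaRect(k[:,:2].astype(np.float32)))
f=p[(d<45)&(p[:,2]>97)&(p[:,2]<107)];print('flange',circ(f),f.mean(0))
r=p[(d<45)&(p[:,2]>114)];print('rod',len(r),r.mean(0),circ(r))
for c in('scene','side'):
    im=img(c);q=cloud(im);d=np.hypot(q[:,0]-600,q[:,1]-80)
    f=q[(d<45)&(q[:,2]>97)&(q[:,2]<107)];print(c,'flange',circ(f))
    r=q[(d<45)&(q[:,2]>114)];print('rod',len(r),r.mean(0))
    d=np.hypot(q[:,0]-523,q[:,1]+222)
    g=q[(d<110)&(q[:,2]>20)&(q[:,2]<33)]
    print('slab',len(g),cv2.minAreaRect(g[:,:2].astype(np.float32)),np.median(g,0))
    for t in('spindle_grip','bobbin_mid','stand'):
      print(t,[(round(o['conf'],2),onplane(im,*o['uv'],{'stand':0,'bobbin_mid':82,'spindle_grip':101}[t]).round(1)) for o in manip.mark_of(c,t)])
E
```

```text
stand rect ((603.2760620117188, 76.83242797851562), (127.79578399658203, 80.15912628173828), 75.30241394042969)
23 1757 ((603.26513671875, 76.84540557861328), (127.86564636230469, 79.73558807373047), 75.49271392822266)
33 1156 ((603.26318359375, 76.78450012207031), (119.8458023071289, 80.15196228027344), 75.29710388183594)
flange (array([602.9,  76.6]), 26.9) [602.79004998  77.52599511 102.52458237]
rod 33303 [605.76429169 100.65602471 367.21434489] (array([601.2,  84.2]), 44.4)
scene flange (array([601.6,  77.3]), 27.0)
rod 2878 [586.54946802  95.64956863 422.65603293]
slab 1015 ((530.805908203125, -240.26370239257812), (92.55048370361328, 140.81759643554688), 9.071284294128418) [ 526.51875572 -232.75951409   27.63330082]
spindle_grip [(0.54, array([590.8,  83.8, 101. ]))]
bobbin_mid [(0.78, array([570.3,  -3. ,  82. ])), (0.76, array([467.8,  -5.6,  82. ])), (0.67, array([625.7,  79.6,  82. ])), (0.63, array([602.9,  72.2,  82. ])), (0.56, array([432.7, 136.3,  82. ]))]
stand [(0.83, array([604. ,  81.3,   0. ]))]
side flange (array([601.6,  78.4]), 28.4)
rod 2938 [588.67510853  99.87990752 446.50363224]
slab 605 ((531.844970703125, -240.80267333984375), (93.39651489257812, 143.36566162109375), 9.242819786071777) [ 528.28828023 -229.93283147   26.49960276]
spindle_grip [(0.5, array([612.3,  59.1, 101. ]))]
bobbin_mid [(0.89, array([466.5,  44.4,  82. ])), (0.85, array([552.9,  48.2,  82. ])), (0.63, array([427.5, 185.3,  82. ])), (0.61, array([612. ,  62.8,  82. ]))]
stand [(0.61, array([604.3,  82.3,   0. ]))]
```

>>> drive_tool([
  [[-3, 8, 20], [0, 0, -7], 1],
  [[-3, 8, 40], [0, 0, -14], 1],
  [[-3, 8, 60], [0, 0, -21], 1],
  [[-3, 8, 80], [0, 0, -28], 1],
  [[-3, 8, 90], [0, 0, -35], 1],
  [[-3, 8, 95], [0, 0, -42], 1],
  [[-3, 8, 95], [0, 0, -49], 1],
  [[-3, 8, 95], [0, 0, -56], 1],
  [[-3, 8, 95], [0, 0, -63], 1],
  [[-3, 8, 95], [0, 0, -70], 1],
  [[-3, 8, 95], [0, 0, -75.3], 1],
  [[-3, 8, 95], [0, 0, -75.3], 1],
  [[-3, 8, 95], [0, 0, -75.3], 1],
  [[-3, 8, 95], [0, 0, -75.3], 1],
])

```text
t: 3.17
ee_pos: [602.0, 77.0, 163.7]
tcp_rot: [-3.142, -0.0, 2.883]
ft_force: [0.1, 0.2, -0.2]
gripper_width: 0.998
grip_force: 0.0
```

```bash
python3 - <<'E'
from m import *
o=manip.get_obs();print(o['t'],o['ee_pos'],o['tcp_rot'],o['q'])
w=img('wrist');save(w,'w2.png')
p=cloud(w); d=np.hypot(p[:,0]-602,p[:,1]-77)
f=p[(d<32)&(p[:,2]>97)&(p[:,2]<107)];print('flange',circ(f),f.mean(0))
r=p[(d<14)&(p[:,2]>118)&(p[:,2]<130)];print('rod',len(r),np.median(r,0))
E
```

```text
3.1667 [602.00508815  76.96897872 163.65603327] [-3.14156332e+00 -1.15786122e-06  2.88289619e+00] [ 0.06030862  0.62637832 -0.36953855  1.61683596  0.26375665  0.94797003
  0.91209275]
flange (array([602.1,  76.6]), 27.0) [600.55584408  76.89108324 102.57468813]
rod 282 [600.97230767  76.99789899 124.67576839]
```

View pics/w2.png

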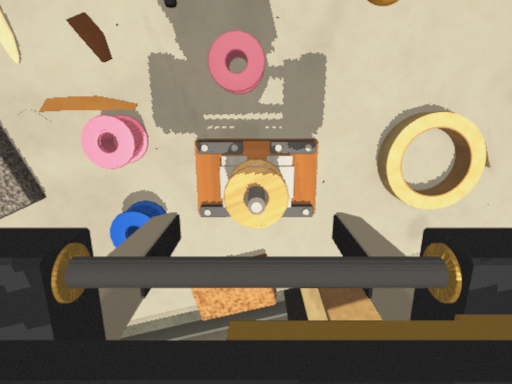

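The view shows the bobbin at (256,195), with the rod in it and the stand aligned with the finger axis. Descend and grip.

>>> drive_tool([
  [[0, 0, 30], [0, 0, 0], 1],
  [[0, 0, 60], [0, 0, 0], 1],
  [[0, 0, 85], [0, 0, 0], 1],
  [[0, 0, 99], [0, 0, 0], 1],
  [[0, 0, 99.5], [0, 0, 0], 1],
  [[0, 0, 99.5], [0, 0, 0], 0.3],
  [[0, 0, 99.5], [0, 0, 0], 0.3],
  [[0, 0, 99.5], [0, 0, 0], 0.3],
  [[0, 0, 99.5], [0, 0, 0], 0.3],
  [[0, 0, 99.5], [0, 0, 0], 0.3],
  [[0, 0, 99.5], [0, 0, 0], 0.3],
  [[0, 0, 99.5], [0, 0, 0], 0.3],
  [[0, 0, 99.5], [0, 0, 0], 0.3],
])

```text
t: 4.3
ee_pos: [602.3, 76.9, 64.7]
tcp_rot: [3.141, 0.001, 2.885]
ft_force: [-1.2, -0.6, 2.2]
gripper_width: 0.577
grip_force: 30.0
```

>>> drive_tool([
  [[0, 0, -5], [0, 0, 0], 0.3],
  [[0, 0, -13], [0, 0, 0], 0.3],
  [[0, 0, -24], [0, 0, 0], 0.3],
  [[0, 0, -38], [0, 0, 0], 0.3],
  [[0, 0, -52], [0, 0, 0], 0.3],
  [[0, 0, -66], [0, 0, 0], 0.3],
  [[0, 0, -80], [0, 0, 0], 0.3],
  [[0, 0, -90], [0, 0, 0], 0.3],
  [[0, 0, -95], [0, 0, 0], 0.3],
  [[0, 0, -95], [0, 0, 0], 0.3],
])

```text
t: 5.13
ee_pos: [602.7, 77.3, 160.8]
tcp_rot: [3.14, 0.003, 2.885]
ft_force: [0.4, -0.0, -0.9]
gripper_width: 0.576
grip_force: 30.0
```

```bash
python3 - <<'E'
from m import *
from scipy.spatial.transform import Rotation as R
o=manip.get_obs();print(o['t'],o['ee_pos'],o['tcp_rot'],o['gripper_width'],o['grip_force'],o['ft_force'])
Rm=R.from_euler('xyz',o['tcp_rot']).as_matrix();print(Rm.round(3))
print('to slab tool shift',Rm.T@(np.array([530,-239,160])-o['ee_pos']))
a=img('scene');b=img('side')
cv2.imwrite('pics/b.png',np.hstack([cv2.resize(a['frame'][120:280,180:400],(400,291)),cv2.resize(b['frame'][120:280,180:400],(400,291))])[:,:,::-1])
for n,im in(('sc',a),('si',b)):
  q=cloud(im);d=np.hypot(q[:,0]-602,q[:,1]-77); r=q[(d<12)&(q[:,2]<128)&(q[:,2]>70)];print(n,len(r),r.mean(0) if len(r) else 0,r[:,2].max() if len(r) else 0)
E
```

```text
5.1333 [602.74930765  77.28365593 160.84500774] [3.14034192e+00 2.67586417e-03 2.88503512e+00] 0.5761081816010069 29.999901690753177 [ 0.39336644 -0.01629461 -0.94842558]
[[-0.967  0.254  0.003]
 [ 0.254  0.967  0.001]
 [-0.003  0.001 -1.   ]]
to slab tool shift [  -9.88723165 -324.39259015    0.46573798]
sc 141 [598.41459414  80.1294397  100.10121897] 127.76902849381241
si 123 [599.83054388  81.02365726  99.09130753] 125.83133508560041
```

View pics/b.png

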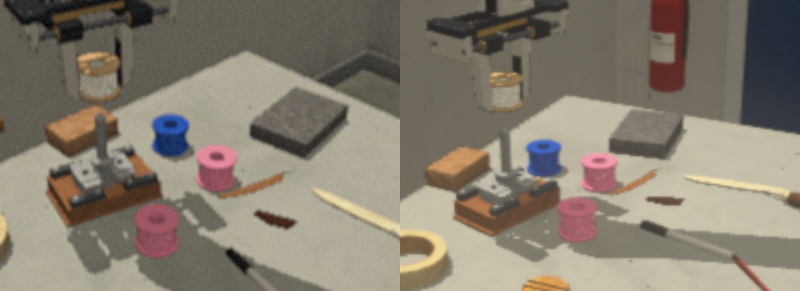

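The bobbin is clear of the rod (left crop (98,75)) and the spindle stands in the stand. Carry it to the slab.

>>> drive_tool([
  [[0, -12, -2], [0, 0, 0], 0.3],
  [[-1, -40, -2], [0, 0, 0], 0.3],
  [[-2, -75, -2], [0, 0, 0], 0.3],
  [[-3, -110, -2], [0, 0, 0], 0.3],
  [[-5, -145, -2], [0, 0, 0], 0.3],
  [[-6, -180, 0], [0, 0, 0], 0.3],
  [[-7, -215, 0], [0, 0, 0], 0.3],
  [[-8, -250, 0], [0, 0, 0], 0.3],
  [[-9, -280, 0], [0, 0, 0], 0.3],
  [[-10, -305, 0], [0, 0, 0], 0.3],
  [[-10, -320, 10], [0, 0, 0], 0.3],
  [[-10, -324, 30], [0, 0, 0], 0.3],
  [[-10, -324, 55], [0, 0, 0], 0.3],
  [[-10, -324, 75], [0, 0, 0], 0.3],
  [[-10, -324, 85], [0, 0, 0], 0.3],
  [[-10, -324, 85], [0, 0, 0], 0.3],
  [[-10, -324, 85], [0, 0, 0], 0.3],
])

```text
t: 6.65
ee_pos: [529.3, -238.3, 73.6]
tcp_rot: [3.141, -0.001, 2.886]
ft_force: [-0.5, 0.6, -1.8]
gripper_width: 0.574
grip_force: 30.0
```

```bash
python3 - <<'E'
from m import *
o=manip.get_obs();print(o['t'],o['ee_pos'],o['tcp_rot'],o['grip_force'],o['ft_force'])
w=img('wrist');save(w,'w3.png')
p=cloud(w); d=np.hypot(p[:,0]-530,p[:,1]+239)
g=p[(d<110)&(p[:,2]>20)&(p[:,2]<33)];print('slab',cv2.minAreaRect(g[:,:2].astype(np.float32)),np.median(g,0))
for c in('scene','side'):
  im=img(c);q=cloud(im);d=np.hypot(q[:,0]-530,q[:,1]+239)
  g=q[(d<100)&(q[:,2]>22)&(q[:,2]<33)];print('slab',len(g),cv2.minAreaRect(g[:,:2].astype(np.float32)))
  for m in manip.outline_of(c,'bobbin_mid'):
    k=cloud(im,m['pixels']);k=k[(np.hypot(k[:,0]-530,k[:,1]+239)<45)]
    if len(k)>20: print(c,m['conf'],np.median(k,0),np.percentile(k[:,2],[2,98]))
E
```

```text
6.65 [ 529.27790107 -238.32802769   73.64601808] [ 3.14097658e+00 -1.30013697e-03  2.88595533e+00] 29.99987018876709 [-0.54016908  0.63605558 -1.8412296 ]
slab ((532.0004272460938, -242.6240234375), (91.88526153564453, 135.0604248046875), 9.25811767578125) [ 508.20322686 -220.09100869   26.718138  ]
slab 925 ((531.6806640625, -241.2363739013672), (93.11042785644531, 137.6883087158203), 9.363006591796875)
scene 0.56 [ 517.27411771 -228.35877108  102.64112953] [ 75.90698995 114.64655248]
slab 577 ((532.2938842773438, -239.75259399414062), (94.99400329589844, 141.6772918701172), 9.13325023651123)
side 0.6 [ 518.03481688 -224.56118354  100.37599838] [ 75.20726269 114.84789456]
```

View pics/w3.png

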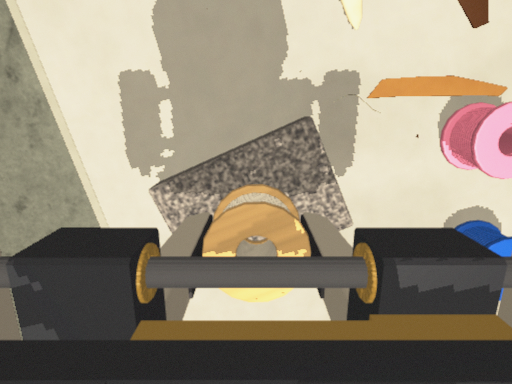

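The slab centre is at (532,-241), so the bobbin above it is well inside. Lower it.

>>> drive_tool([
  [[0, 0, 12], [0, 0, 0], 0.3],
  [[0, 0, 25], [0, 0, 0], 0.3],
  [[0, 0, 35], [0, 0, 0], 0.3],
  [[0, 0, 41], [0, 0, 0], 0.3],
  [[0, 0, 43], [0, 0, 0], 0.3],
  [[0, 0, 43.5], [0, 0, 0], 0.3],
  [[0, 0, 43.5], [0, 0, 0], 0.3],
  [[0, 0, 43.5], [0, 0, 0], 0.3],
])

```text
t: 7.57
ee_pos: [529.9, -239.0, 31.1]
tcp_rot: [-3.142, 0.001, 2.885]
ft_force: [-0.5, -0.1, -1.0]
gripper_width: 0.576
grip_force: 30.0
```

>>> drive_tool([
  [[0, 0, 0.7], [0, 0, 0], 0.3],
  [[0, 0, 1.3], [0, 0, 0], 0.3],
  [[0, 0, 1.3], [0, 0, 0], 0.3],
  [[0, 0, 1.3], [0, 0, 0], 0.3],
])

```text
t: 7.9
ee_pos: [529.4, -238.9, 29.5]
tcp_rot: [-3.142, 0.0, 2.885]
ft_force: [-0.5, 0.0, -0.5]
gripper_width: 0.57
grip_force: 30.0
```

>>> drive_tool([
  [[0, 0, 0.7], [0, 0, 0], 0.3],
  [[0, 0, 1.2], [0, 0, 0], 0.3],
  [[0, 0, 1.2], [0, 0, 0], 0.3],
  [[0, 0, 1.2], [0, 0, 0], 0.3],
])

```text
t: 8.23
ee_pos: [529.6, -239.0, 28.8]
tcp_rot: [-3.141, 0.0, 2.885]
ft_force: [-2.7, -0.5, 5.3]
gripper_width: 0.576
grip_force: 30.0
```

Contact at about 5 N. Release and rise.

>>> drive_tool([
  [[0, 0, 0], [0, 0, 0], 0.7],
  [[0, 0, 0], [0, 0, 0], 0.9],
  [[0, 0, 0], [0, 0, 0], 1],
  [[0, 0, 0], [0, 0, 0], 1],
  [[0, 0, -8], [0, 0, 0], 1],
  [[0, 0, -25], [0, 0, 0], 1],
  [[0, 0, -50], [0, 0, 0], 1],
  [[0, 0, -80], [0, 0, 0], 1],
  [[0, 0, -110], [0, 0, 0], 1],
  [[0, 0, -135], [0, 0, 0], 1],
  [[0, 25, -137], [0, 0, 0], 1],
  [[2, 60, -137], [0, 0, 0], 1],
  [[4, 95, -137], [0, 0, 0], 1],
  [[6, 130, -137], [0, 0, 0], 1],
  [[8, 165, -137], [0, 0, 0], 1],
  [[10, 200, -137], [0, 0, 0], 1],
  [[10, 235, -137], [0, 0, 0], 1],
  [[10, 270, -137], [0, 0, 0], 1],
  [[10, 300, -137], [0, 0, 0], 1],
  [[10, 324, -137], [0, 0, 0], 1],
])

```text
t: 9.9
ee_pos: [602.1, 80.8, 165.8]
tcp_rot: [3.14, 0.0, 2.888]
ft_force: [-0.1, 0.5, 0.2]
gripper_width: 1.004
grip_force: 0.0
```

>>> drive_tool([
  [[0, 0, 0], [0, 0, 0], 1],
  [[0, 0, 0], [0, 0, 0], 1],
  [[0, 0, 0], [0, 0, 0], 1],
])

```text
t: 10.15
ee_pos: [601.8, 75.8, 165.2]
tcp_rot: [-3.14, -0.0, 2.884]
ft_force: [0.1, -0.5, -0.8]
gripper_width: 1.003
grip_force: 0.0
```

```bash
cat > s.py <<'E'
from m import *
from scipy.spatial.transform import Rotation as R
o=manip.get_obs();print(o['t'],o['ee_pos'].round(1),o['tcp_rot'].round(4),o['ft_force'].round(1),o['q'].round(2))
Rm=R.from_euler('xyz',o['tcp_rot']).as_matrix()
w=img('wrist');p=cloud(w)
d=np.hypot(p[:,0]-602,p[:,1]-77)
r=p[(d<18)&(p[:,2]>119)&(p[:,2]<130)]
if len(r): print('rodtop',len(r),np.median(r,0).round(1),circ(r),'tool',(Rm.T@(np.median(r,0)-o['ee_pos'])).round(1))
k=p[(d<75)&(p[:,2]>22)&(p[:,2]<41)];print('stand',cv2.minAreaRect(k[:,:2].astype(np.float32)))
E
python3 s.py; python3 - <<'E'
from m import *
a=img('scene');b=img('side')
cv2.imwrite('pics/c.png',np.hstack([cv2.resize(a['frame'][120:280,180:400],(400,291)),cv2.resize(b['frame'][120:280,180:400],(400,291))])[:,:,::-1])
for n,im in(('sc',a),('si',b)):
  q=cloud(im);f=q[(np.hypot(q[:,0]-530,q[:,1]+239)<50)&(q[:,2]>61)&(q[:,2]<73)];print(n,len(f),circ(f),f[:,2].mean(),f[:,2].std())
  d=np.hypot(q[:,0]-602,q[:,1]-77); r=q[(d<12)&(q[:,2]<128)&(q[:,2]>70)];print(r.mean(0),r[:,2].max())
E
```

```text
10.15 [601.8  75.8 165.2] [-3.1401 -0.      2.8843] [ 0.1 -0.5 -0.8] [ 0.07  0.63 -0.38  1.62  0.27  0.95  0.91]
rodtop 270 [601.1  77.1 124.5] (array([602.1,  76.8]), 7.0) tool [ 1.   1.2 40.6]
stand ((602.0400390625, 76.99966430664062), (128.2222900390625, 79.54979705810547), 75.40656280517578)
sc 180 (array([ 529.3, -238.8]), 28.6) 66.84753381040835 1.85985607323238
[598.39597043  80.14538553 100.79983755] 127.5733257593123
si 111 (array([ 526.4, -237.7]), 30.5) 65.88280925919035 1.8283607312298777
[599.56959951  81.37676281  99.38331529] 125.60090409625144
```

View pics/c.png

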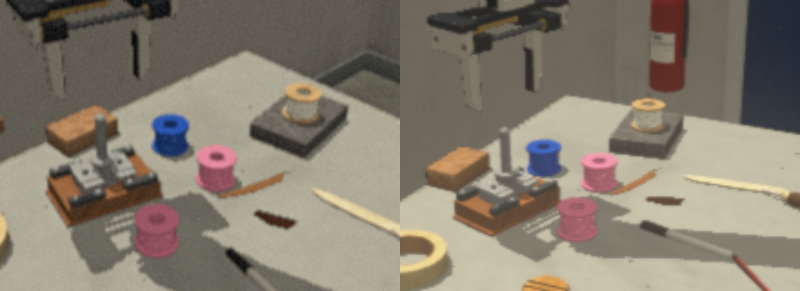

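The bobbin stands upright on the slab (left crop (302,103)) and the bare spindle is vertical at (100,135). Grip the rod.

>>> drive_tool([
  [[0, 1, 20], [0, 0, 0], 1],
  [[0, 1, 45], [0, 0, 0], 1],
  [[0, 1, 68], [0, 0, 0], 0.6],
  [[0, 1, 80], [0, 0, 0], 0.4],
  [[0, 1, 83], [0, 0, 0], 0.3],
  [[0, 1, 83], [0, 0, 0], 0.25],
  [[0, 1, 83], [0, 0, 0], 0.25],
  [[0, 1, 83], [0, 0, 0], 0.25],
])

```text
t: 10.97
ee_pos: [603.3, 78.2, 83.6]
tcp_rot: [3.14, 0.003, 2.885]
ft_force: [1.3, 0.9, 0.7]
gripper_width: 0.621
grip_force: 0.0
```

```bash
python3 s.py
```

```text
10.9667 [603.3  78.2  83.6] [3.1403e+00 2.6000e-03 2.8848e+00] [1.3 0.9 0.7] [ 0.04  0.72 -0.34  1.69  0.32  0.78  0.87]
rodtop 393 [598.4  78.  123.8] (array([601.6,  76.9]), 6.8) tool [  4.6  -1.4 -40.2]
stand ((602.2138061523438, 76.65484619140625), (128.10562133789062, 80.22970581054688), 75.17426300048828)
```

>>> drive_tool([
  [[0, -1, 0], [0, 0, 0], 0.3],
  [[0, -1, 0], [0, 0, 0], 0.2],
  [[0, -1, 0], [0, 0, 0], 0.0],
  [[0, -1, 0], [0, 0, 0], 0.0],
  [[0, -1, 0], [0, 0, 0], 0.0],
  [[0, -1, 0], [0, 0, 0], 0.0],
  [[0, -1, 0], [0, 0, 0], 0.0],
  [[0, -1, 0], [0, 0, 0], 0.0],
  [[0, -1, 0], [0, 0, 0], 0.0],
  [[0, -1, 0], [0, 0, 0], 0.0],
])

```text
t: 11.85
ee_pos: [602.0, 77.1, 82.2]
tcp_rot: [3.142, -0.0, 2.885]
ft_force: [0.4, 0.6, -0.0]
gripper_width: 0.146
grip_force: 30.0
```

```bash
python3 s.py
```

```text
11.85 [602.   77.1  82.2] [ 3.1415e+00 -1.0000e-04  2.8851e+00] [ 0.4  0.6 -0. ] [ 0.04  0.72 -0.34  1.69  0.32  0.78  0.87]
rodtop 601 [596.2  78.1 123.7] (array([592.7,  79.2]), 13.2) tool [  5.9  -0.5 -41.6]
stand ((593.5765380859375, 78.93649291992188), (128.34181213378906, 62.33091354370117), 75.19050598144531)
```

Rod gripped (13.6 mm). Rock toward the stand's +y about the line at z=19 mm, which is 63 mm along tool z.

>>> drive_tool([
  [[0, 2.2, 0], [2, 0, 0], 0],
  [[0, 4.4, 0.15], [4, 0, 0], 0],
  [[0, 6.6, 0.35], [6, 0, 0], 0],
  [[0, 8.8, 0.6], [8, 0, 0], 0],
  [[0, 10.9, 1], [10, 0, 0], 0],
  [[0, 13.1, 1.4], [12, 0, 0], 0],
  [[0, 15.2, 1.9], [14, 0, 0], 0],
  [[0, 17.4, 2.4], [16, 0, 0], 0],
  [[0, 19.5, 3.1], [18, 0, 0], 0],
  [[0, 21, 3.6], [19.5, 0, 0], 0],
  [[0, 22, 4], [20.5, 0, 0], 0],
  [[0, 22, 4], [20.5, 0, 0], 0],
  [[0, 22, 4], [20.5, 0, 0], 0],
])

```text
t: 12.98
ee_pos: [607.5, 97.6, 78.2]
tcp_rot: [-2.783, 0.0, 2.884]
ft_force: [-0.1, -1.5, 1.8]
gripper_width: 0.147
grip_force: 30.0
```

```bash
cat > t.py <<'E'
from m import *
from scipy.spatial.transform import Rotation as R
import sys
o=manip.get_obs();print(o['t'],o['ee_pos'].round(1),o['ft_force'].round(1),o['moment'].round(2),o['gripper_width'],o['q'].round(2))
Rm=R.from_euler('xyz',o['tcp_rot']).as_matrix();print('tool z',Rm[:,2].round(3),'lean +y deg',np.degrees(np.arcsin(-Rm[:,2]@[.254,.967,0])).round(1), 'x',np.degrees(np.arcsin(-Rm[:,2]@[.967,-.254,0])).round(1))
# cheek profile in stand frame
yax=np.array([.254,.967]);xax=np.array([.967,-.254])
for c in('scene','side','wrist'):
  p=cloud(img(c));d=p[:,:2]-[602,77];X=d@xax;Y=d@yax
  k=(abs(X)<34)&(abs(Y)<62)&(p[:,2]>41.5)&(p[:,2]<51)
  h,e=np.histogram(Y[k],np.arange(-60,62,4));print(c,[(int(a),int(n)) for a,n in zip(e,h) if n>0])
E
python3 t.py
```

```text
12.9833 [607.5  97.6  78.2] [-0.1 -1.5  1.8] [-0.25 -0.    0.09] 0.14711812290410478 [-0.26  0.82 -0.16  1.52  0.46  1.08  0.66]
tool z [-0.089 -0.34  -0.936] lean +y deg 20.5 x 0.0
scene [(-48, 1), (-36, 21), (-32, 26), (-28, 22), (-24, 28), (-20, 26), (-16, 25), (-12, 20), (-8, 15), (0, 2), (4, 5), (8, 7), (12, 5), (16, 9), (20, 15), (24, 24), (28, 25), (32, 25), (36, 28), (40, 31), (44, 14)]
side [(-40, 1), (-36, 12), (-32, 12), (-28, 19), (-24, 10), (-20, 17), (-16, 9), (-12, 11), (-8, 10), (-4, 1), (0, 1), (4, 6), (8, 3), (12, 9), (16, 7), (20, 12), (24, 17), (28, 17), (32, 16), (36, 19), (40, 22), (44, 18), (48, 1)]
wrist [(-40, 29), (-36, 243), (-32, 263), (-28, 272), (-24, 255), (-20, 214), (-16, 237), (-12, 194), (-8, 57), (0, 8), (4, 17), (8, 11), (12, 14), (16, 97), (20, 139), (24, 193), (28, 232), (32, 244), (36, 285), (40, 294), (44, 92)]
```

The left cheek's outer edge is at about +46 mm against 38 mm on the right, so it is about 8 to 9 mm out. Now lean to the other side.

>>> drive_tool([
  [[0, -4.4, 0.15], [-4, 0, 0], 0],
  [[0, -8.8, 0.6], [-8, 0, 0], 0],
  [[0, -13.1, 1.4], [-12, 0, 0], 0],
  [[0, -17.4, 2.4], [-16, 0, 0], 0],
  [[0, -21.5, 3.8], [-20, 0, 0], 0],
  [[0, -25.6, 5.4], [-24, 0, 0], 0],
  [[0, -27.6, 6.4], [-26, 0, 0], 0],
  [[0, -29.6, 7.4], [-28, 0, 0], 0],
  [[0, -31.5, 8.4], [-30, 0, 0], 0],
  [[0, -33.4, 9.6], [-32, 0, 0], 0],
  [[0, -35.2, 10.8], [-34, 0, 0], 0],
  [[0, -37, 12], [-36, 0, 0], 0],
  [[0, -38.8, 13.4], [-38, 0, 0], 0],
  [[0, -40.5, 14.7], [-40, 0, 0], 0],
  [[0, -41.3, 15.5], [-41, 0, 0], 0],
  [[0, -41.3, 15.5], [-41, 0, 0], 0],
  [[0, -41.3, 15.5], [-41, 0, 0], 0],
])

```text
t: 14.55
ee_pos: [596.7, 56.6, 78.6]
tcp_rot: [2.782, 0.001, 2.885]
ft_force: [0.2, 1.2, 1.8]
gripper_width: 0.143
grip_force: 30.0
```

```bash
python3 t.py
```

```text
14.55 [596.7  56.6  78.6] [0.2 1.2 1.8] [0.15 0.05 0.07] 0.14324442325849085 [ 0.43  0.78 -0.63  1.81  0.15  0.56  1.17]
tool z [ 0.09   0.34  -0.936] lean +y deg -20.6 x -0.0
scene [(-48, 2), (-44, 19), (-40, 26), (-36, 19), (-32, 14), (-28, 16), (-24, 12), (-20, 12), (-16, 6), (-12, 5), (-8, 7), (-4, 22), (0, 2), (16, 20), (20, 24), (24, 24), (28, 22), (32, 28), (36, 28), (40, 24), (44, 23)]
side [(-44, 9), (-40, 12), (-36, 8), (-32, 6), (-28, 9), (-24, 10), (-20, 6), (-16, 5), (-12, 5), (-8, 8), (-4, 25), (0, 5), (16, 8), (20, 21), (24, 15), (28, 16), (32, 14), (36, 18), (40, 19), (44, 24), (48, 1)]
wrist [(-48, 122), (-44, 302), (-40, 281), (-36, 256), (-32, 229), (-28, 175), (-24, 142), (-20, 87), (-16, 13), (-12, 12), (-8, 16), (-4, 6), (12, 95), (16, 254), (20, 239), (24, 270), (28, 278), (32, 273), (36, 253), (40, 253), (44, 35)]
```

Both cheeks are out: left edge at +45 mm, right at −46 mm. Return to upright, then lift.

>>> drive_tool([
  [[0, 4.4, 0.15], [4, 0, 0], 0],
  [[0, 8.8, 0.6], [8, 0, 0], 0],
  [[0, 13.1, 1.4], [12, 0, 0], 0],
  [[0, 17.4, 2.4], [16, 0, 0], 0],
  [[0, 20, 3.3], [18.5, 0, 0], 0],
  [[0, 22, 4], [20.5, 0, 0], 0],
  [[0, 22, 4], [20.5, 0, 0], 0],
  [[0, 22, 4], [20.5, 0, 0], 0],
  [[0, 22, 4], [20.5, 0, 0], 0],
])

```text
t: 15.45
ee_pos: [601.9, 77.4, 82.2]
tcp_rot: [3.14, -0.0, 2.885]
ft_force: [-1.0, 2.2, 1.9]
gripper_width: 0.145
grip_force: 30.0
```

```bash
python3 t.py
```

```text
15.45 [601.9  77.4  82.2] [-1.   2.2  1.9] [0.61 0.07 0.03] 0.14542686095500537 [ 0.03  0.72 -0.33  1.69  0.31  0.78  0.88]
tool z [ 0.     0.002 -1.   ] lean +y deg -0.1 x 0.0
scene [(-56, 1), (-52, 1), (-48, 8), (-44, 22), (-40, 24), (-36, 21), (-32, 28), (-28, 24), (-24, 16), (-20, 23), (-8, 2), (-4, 6), (0, 4), (4, 17), (16, 20), (20, 23), (24, 27), (28, 24), (32, 28), (36, 26), (40, 29), (44, 19)]
side [(-48, 7), (-44, 12), (-40, 11), (-36, 13), (-32, 13), (-28, 11), (-24, 8), (-20, 14), (-16, 6), (-8, 2), (-4, 4), (0, 5), (4, 27), (8, 2), (12, 2), (16, 9), (20, 20), (24, 12), (28, 14), (32, 19), (36, 15), (40, 20), (44, 21), (48, 2)]
wrist [(-56, 1), (-48, 171), (-44, 299), (-40, 306), (-36, 310), (-32, 302), (-28, 256), (-24, 242), (-20, 158), (-8, 7), (-4, 17), (0, 14), (4, 13), (12, 18), (16, 187), (20, 242), (24, 256), (28, 297), (32, 311), (36, 301), (40, 299), (44, 74)]
```

>>> drive_tool([
  [[0, 0, -1], [0, 0, 0], 0],
  [[0, 0, -3], [0, 0, 0], 0],
  [[0, 0, -5], [0, 0, 0], 0],
  [[0, 0, -7], [0, 0, 0], 0],
  [[0, 0, -9], [0, 0, 0], 0],
  [[0, 0, -10], [0, 0, 0], 0],
  [[0, 0, -10], [0, 0, 0], 0],
])

```text
t: 16.18
ee_pos: [602.1, 76.4, 92.3]
tcp_rot: [-3.141, 0.0, 2.885]
ft_force: [0.6, -0.6, -2.9]
gripper_width: 0.147
grip_force: 30.0
```

Only the spindle's weight shows, so it is free. Lift on.

>>> drive_tool([
  [[0, 0, -4], [0, 0, 0], 0],
  [[0, 0, -10], [0, 0, 0], 0],
  [[0, 0, -18], [0, 0, 0], 0],
  [[0, 0, -27], [0, 0, 0], 0],
  [[0, 0, -36], [0, 0, 0], 0],
  [[0, 0, -45], [0, 0, 0], 0],
  [[0, 0, -53], [0, 0, 0], 0],
  [[0, 0, -58], [0, 0, 0], 0],
  [[0, 0, -60], [0, 0, 0], 0],
  [[0, 0, -60], [0, 0, 0], 0],
  [[0, 0, -60], [0, 0, 0], 0],
  [[0, 0, -60], [0, 0, 0], 0],
])

```text
t: 17.18
ee_pos: [601.5, 76.8, 151.4]
tcp_rot: [-3.141, -0.001, 2.885]
ft_force: [-0.3, -0.1, -2.8]
gripper_width: 0.145
grip_force: 30.0
```

```bash
python3 t.py; python3 - <<'E'
from m import *
a=img('scene');b=img('side')
cv2.imwrite('pics/d.png',np.hstack([cv2.resize(a['frame'][100:260,180:400],(400,291),interpolation=2),cv2.resize(b['frame'][100:260,180:400],(400,291),interpolation=2)])[:,:,::-1])
for im in(a,b):
  q=cloud(im);d=np.hypot(q[:,0]-602,q[:,1]-77)
  for z in range(68,128,8):
    k=q[(d<26)&(abs(q[:,2]-z)<4)];print(z,len(k),k.mean(0).round(1) if len(k) else '',end='; ')
  print(q[(d<20)&(q[:,2]>55),2].min())
E
```

```text
17.1833 [601.5  76.8 151.4] [-0.3 -0.1 -2.8] [ 0.06 -0.07  0.  ] 0.1445428020507406 [ 0.05  0.64 -0.36  1.63  0.27  0.92  0.91]
tool z [-0.001 -0.    -1.   ] lean +y deg 0.0 x 0.1
scene [(-52, 1), (-48, 7), (-44, 23), (-40, 25), (-36, 25), (-32, 22), (-28, 26), (-24, 27), (-20, 29), (-16, 2), (12, 1), (16, 13), (20, 29), (24, 27), (28, 26), (32, 26), (36, 27), (40, 27), (44, 24), (52, 1)]
side [(-48, 7), (-44, 13), (-40, 15), (-36, 11), (-32, 19), (-28, 14), (-24, 20), (-20, 20), (-16, 6), (16, 10), (20, 19), (24, 14), (28, 17), (32, 17), (36, 15), (40, 20), (44, 22), (48, 1)]
wrist [(-48, 111), (-44, 230), (-40, 228), (-36, 225), (-32, 225), (-28, 223), (-24, 207), (-20, 114), (12, 9), (16, 156), (20, 217), (24, 226), (28, 226), (32, 225), (36, 231), (40, 218), (44, 49)]
68 0 ; 76 6 [586.   81.3  78.7]; 84 29 [587.5  81.7  84.5]; 92 72 [595.6  83.1  92.2]; 100 27 [594.7  81.3  99.4]; 108 27 [595.2  81.7 107.3]; 116 27 [593.4  82.2 115.5]; 124 17 [589.5  82.  123.6]; 76.6193601638355
68 0 ; 76 5 [586.   81.7  78.2]; 84 42 [594.5  84.5  84.3]; 92 61 [598.2  83.7  91.8]; 100 31 [597.1  82.5  99.8]; 108 36 [598.8  82.2 107.9]; 116 35 [597.9  81.5 115.7]; 124 23 [595.4  81.9 123. ]; 75.9342482912839
```

View pics/d.png

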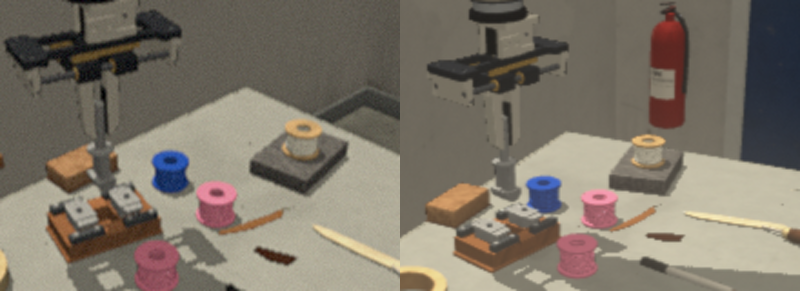

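The spindle hangs upright (left crop (100,165)) about 30 mm above the stand's cheeks. The bobbin is on the slab and the bystanders are in place.

```bash
python3 -c "
from workcell import manip; print(manip.job_done())"
```

```text
the job is handed in; nothing more can be done
None
```

The job is handed in: the bobbin stands on the granite slab, the cheeks are rocked about 8–9 mm apart each, and the spindle is held upright about 30 mm above the stand, with the other things left where they were.

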